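# Clamp a wheel bearing in the cam fixture and hold the cam at full lift

## Task

Lay the larger bearing flat in the round seat of the clamping fixture and let go of it, then slide the keeper bridge fully shut over it. Then swing the knob-ended cam lever up until it stands straight up, where the cam lifts highest and presses the bearing against the keeper, and finish while holding the lever there: it springs back if let go, so keep hold of it to the end. Leave the small bearing, white jar, pliers and bottle where they are.

Things in the scene. Friction and masses are not known exactly. Their poses are not given: they have to be found in the camera images.
- fixture: Cam clamping fixture of bare metal, bolted to the worktop, about 130 x 220 mm (x, y), 121 mm high. Origin on the worktop straight below the middle of the round seat; z up; -x is its front (towards the robot, give or take its yaw), +y is the side towards which the keeper opens. Its base spans x -65..65, y -80..140 mm, 10 mm thick; the top plate with the seat is 72 x 80 mm, its upper face 71 mm above the worktop; the two keeper rails run along y at x = +-45 mm, tops at 65 mm.
- seat (a point): Centre of the floor of the round seat, 66 mm above the worktop; axes as the fixture. The seat is a chamfered hole of 34 mm diameter in the top plate, 5 mm deep to its floor, which is the face of a spring-loaded pad that the cam lifts.
- keeper (a joint): Slide of the keeper bridge along the fixture's y, in m: 0 is fully shut (over the seat), 0.078 fully open; it starts 0.062 to 0.077 open and stays where it is left (friction about 1 N). The bridge plate is 102 x 60 mm (x, y), from 24 mm on the -y side of the seat axis to 36 mm on the +y side when shut; its underside is 82 mm and its upper face 91 mm above the worktop, so it passes 4 mm over a seated bearing.
- keeper_post (a point): Grip point of the upright round post (16 mm diameter, top 121 mm above the worktop) on the keeper plate; the point is on its axis, 108 mm above the worktop, 24 mm to the +y side of the seat axis when shut.
- cam_lever (a joint): Angle of the cam lever in rad: 0 at rest, pointing to the front and 0.22 rad above level; grows as the knob swings up and over to the back, end stop 2.15. At 1.35 the lever stands straight up and the cam is at its highest lift (7.8 mm); beyond it the lift falls again. Arm: round bar, 10 mm thick. A spring turns it back to 0 (about 0.32 N m at 1.35, i.e. 2.6 N at the knob).
- cam_knob (a point): Centre of the black drum-shaped knob (30 mm diameter, 20 mm long along the fixture's y, flat ends) at the end of the cam lever, 120 mm from the pivot axis. It is fixed to the arm; pinched by its flat ends, along the fixture's y, it can turn between the fingers; it can also be pushed. It is 61 mm above the worktop at rest and 155 mm at the top.
- cam_pivot (a point): Point on the lever's pivot axis in the plane in which the knob swings: 35 mm above the worktop, 65 mm to the -y side of the seat axis. Axes as the fixture; the axis of rotation is its y.
- bearing_mid (a point): Centre (half-way up) of the larger bearing: bare steel ring, 30 mm diameter, 12 mm high, lying flat on the worktop to the right of the fixture.
- bearing_big: The same larger bearing; origin at the centre of its underside, z along its axis.
- bearing_small: The smaller bearing, 24 mm diameter, 7 mm high, also lying to the right (the two may be swapped). Not to be used. Origin at the centre of its underside.
- white_jar: Bystander: white jar with a black lid, 57 mm diameter, 91 mm high, standing far right. Origin at the centre of its underside.
- pliers: Bystander: pliers with red handles, 162 x 58 x 18 mm, lying to the left of the fixture. Origin at the centre of its underside.
- lube_bottle: Bystander: small bottle with a pointed cap, 38 mm wide, 121 mm high, standing to the left. Origin at the centre of its underside.

How it is judged:
By the outcome, as a careful person would: the job done as asked, in the order asked, and still so for the second after the job is handed in, while the arm keeps its last pose, push and grip.
It also fails if it takes over 64 s, if anything falls off the work surface, if the arm or the gripper's body presses on something with over 40 N, if the wrist force passes 120 N, or if a joint passes its speed limit or range.

## Robot

A 6-joint arm with a two-finger parallel gripper is mounted at the origin on a cart in front of the work surface, level with it; the furniture and walls round the work are solid. World frame = base frame: x ahead of the robot, y to its left, z up, the work surface at z = 0. Lengths are in m, angles in rad, forces in N, time in s.
With the tool pointing down it reaches from about 0.25 to 0.775 m from the base axis. Payload 4 kg.
Tool frame: the origin (TCP) lies at the very end of the fingers, on their centre line; the grasp point (between the pads) lies tcp_to_grasp behind it (tcp_to_grasp is the distance from the TCP to the grasp point, in m); z points along the fingers, y is the direction in which the jaws open and shut (so a half turn about z gives the same grasp; the last joint's range is limited). The gripper opens to 94 mm and grips with 3 to 60 N. Pads are 16 mm wide; open, the fingers measure 119 mm over their backs; the gripper's body (75 mm by 177 mm) begins 78 mm behind the grasp point.
Start: joints at [-1.446, 0.087, 1.371, -0, 1.684, -0.103], TCP at [0.124, -0.536, 0.206] pointing down, gripper open.
Joint ranges: [-3.1, 3.1], [-0.76, 2.03], [0.27, 2.55], [-1.08, 4.22], [0.17, 2.65], [-2.57, 2.57]. Speed limits (rad/s): [2.79, 2.79, 3.14, 3.14, 3.14, 3.14].

## Interface

Orientations are given as [roll, pitch, yaw] about the fixed x, y, z axes, in that order (R = Rz(yaw) Ry(pitch) Rx(roll)).
In Python, from bench import * gives the robot as it stands.
- The arm moves only by the tool play_rows, never from a script. Its argument "rows" is a list of rows, each a list of 3 entries, a list of its own where there are three numbers: the finger opening in cm, from 0 to 9.4, then the shift along the world's x, y, z in cm, then the turn, a rotation vector about the world's x, y, z in rad. A call has 1 to 8 rows; each row is the pose to reach, as a shift and turn from the pose commanded when the call began; what a row does not reach only later rows make up. A row lasts 1/12 s, in which the tool goes at most 41.7 mm and 7.16 degrees, less where a joint would pass 70% of its speed; a pose out of reach is approached as far as the arm can. A call with a gripper value outside its range is refused whole. The fingers move at their own pace and stop on an object; the grip force is fixed at half the most. Time passes only in rows, so rows that repeat a pose let the fingers close. It gives the time, the measured TCP pose, the force and the opening at its end, in the units of the state.
- get_obs(): the state, without advancing time (a new reading comes with each control period).
- snapshot(name): name is "side" or "top"; returns a dict with "pixels" (384x512x3 uint8, red, green, blue), "fx", "fy", "cx", "cy" (pixels), "dist_coeffs" ([k1, k2, p1, p2, k3] as OpenCV has them; the pictures are not rectified), "rvec" (rotation vector, rad) and "tvec" (3), from world to camera coordinates, as OpenCV has them. Camera axes: x right, y down, z forward; pixel columns grow to the right and rows downward; lengths in m; the calibration is good to about 2 mm. A picture is of the moment at which its call begins. There is no depth.
- close_job(): hands the job in, once; it reports no verdict.
Trained networks look in the newest picture that a camera, given by its name, has taken for a name from the list of things; names that differ only in an ending like _2 or _b are one class to them, and where a whole thing is asked for, a point or a joint stands for the part that bears it (a point fixed in the world has none). Each returns a list of dicts, best first, with "confidence" (0 to 1); they miss things now and then, are a little off and sometimes report something else, mostly with a low value. They report only what shows in the picture. A call takes as long as a camera call.
- silhouettes(camera, label): "mask" (384x512 bool, what is visible of it) and "point" ([row, column] in pixels, amid what is visible of it).
The state is a dict: "time": time; "joint_positions": joint angles; "qvel": joint speeds; "joint_torque": joint torques, N m; "tool_pos": TCP position; "ee_rot": TCP orientation; "wrist_force": force on the tool from outside, world axes, zero at the start; "wrist_torque": the same for the moment, N m; "width": finger opening in m.
Only numpy, scipy, OpenCV 4.12 (cv2) and the standard library are available. Lean on these libraries where they do the work, as an engineer would, in place of code of your own. Each camera call takes 0.05 s, during which the arm holds its last target. There are 200 camera calls.

## Working session

There is one attempt and no reset: what is moved stays moved. The work goes in short steps, Python scripts to look and compute and a tool call to move; the robot and the scene stay as the last step left them, time stands still between calls to the robot, and variables do not carry over. Pictures are saved under pics/ and viewed, about 8 in all and at most 12, crops included, and the job is handed in when it is done.

Besides the shell and the picture viewer there is one more tool, called after "Emit:" as a command line: name --argument value ..., lists and objects as JSON in quotes. play_rows: Moves the arm, as the interface text tells. Its arguments: {"type":"object","properties":{"rows":{"type":"array"}},"required":["rows"]}

```bash
mkdir -p pics; ls; cat > h.py <<'E'
from bench import *
import numpy as np, cv2
def snap(n):
    s=snapshot(n); s['K']=np.array([[s['fx'],0,s['cx']],[0,s['fy'],s['cy']],[0,0,1.]]); s['D']=np.array(s['dist_coeffs'],float)
    s['R']=cv2.Rodrigues(np.array(s['rvec'],float))[0]; s['t']=np.array(s['tvec'],float); return s
def ray(s,rc):
    p=cv2.undistortPoints(np.array([[[rc[1],rc[0]]]],float),s['K'],s['D'])[0,0]
    return -s['R'].T@s['t'], s['R'].T@np.array([p[0],p[1],1])
def atz(s,rc,z):
    o,d=ray(s,rc); return o+d*(z-o[2])/d[2]
def proj(s,P):
    return cv2.projectPoints(np.array(P,float).reshape(-1,3),np.array(s['rvec'],float),s['t'],s['K'],s['D'])[0][:,0]
def tri(s1,a,s2,b):
    o1,d1=ray(s1,a);o2,d2=ray(s2,b)
    k=np.linalg.lstsq(np.c_[d1,-d2],o2-o1,rcond=None)[0]
    p,q=o1+d1*k[0],o2+d2*k[1]; return (p+q)/2,np.linalg.norm(p-q)
E
python3 - <<'E'
from h import *
S={}
for n in ['side','top']:
    s=snap(n); S[n]=s
    cv2.imwrite(f'pics/{n}0.png',s['pixels'][:,:,::-1])
    print(n,-s['R'].T@s['t'], s['fx'])
    for l in ['fixture','seat','keeper','keeper_post','cam_knob','bearing_mid','bearing_small','bearing_big','white_jar','pliers','lube_bottle','cam_lever']:
        r=silhouettes(n,l)
        for d in r[:2]: print(' ',l,round(d['confidence'],2),np.round(d['point'],1),d['mask'].sum(), np.round(atz(s,d['point'],0.0),3))
print(get_obs())
E
```

```text
pics
side [ 0.31561004 -1.05055172  0.98613232] 463.2089577777409
  fixture 0.59 [175.7 268.2] 2386 [ 0.61   0.127 -0.   ]
  fixture 0.35 [187.6 254.7] 265 [0.552 0.078 0.   ]
  seat 0.73 [177.8 268.4] 2443 [ 0.608  0.116 -0.   ]
  seat 0.3 [152. 265.] 482 [0.631 0.261 0.   ]
  keeper 0.58 [150.8 265.7] 425 [0.636 0.267 0.   ]
  keeper_post 0.79 [151.  263.5] 471 [0.628 0.268 0.   ]
  cam_knob 0.81 [193.2 258.7] 253 [0.558 0.047 0.   ]
  bearing_mid 0.6 [262.6 239.6] 107 [ 0.44  -0.223  0.   ]
  bearing_small 0.54 [248.7 303.7] 37 [ 0.627 -0.217  0.   ]
  bearing_big 0.62 [257.4 240. ] 105 [ 0.445 -0.205  0.   ]
  bearing_big 0.16 [152.4 263.1] 483 [0.624 0.26  0.   ]
  white_jar 0.79 [290.7 302.7] 756 [ 0.581 -0.357  0.   ]
  pliers 0.45 [133.6 241.7] 184 [0.574 0.397 0.   ]
  lube_bottle 0.63 [138.9 209.4] 247 [ 0.449  0.393 -0.   ]
  cam_lever 0.51 [190.6 252.2] 288 [ 0.541  0.065 -0.   ]
top [0.44244412 0.00393451 1.35806625] 368.12121126246853
  fixture 0.8 [162.4 230.6] 2241 [0.604 0.082 0.   ]
  seat 0.73 [162.7 227.9] 2103 [0.603 0.092 0.   ]
  keeper 0.9 [161.4 212.6] 489 [0
[... 442 characters left out ...]
9.7] 81 [0.435 0.339 0.   ]
{'time': 1.3, 'joint_positions': array([-1.44608967e+00,  8.71891149e-02,  1.37069782e+00,  3.68591967e-05,
        1.68358245e+00, -1.03108362e-01]), 'qvel': array([-0.00172774,  0.00018966, -0.00068423,  0.00146202, -0.00044603,
        0.001513  ]), 'joint_torque': array([ 1.13795700e-04, -3.40042341e+01, -3.02592766e+01,  7.17167649e-02,
        2.36628338e-02, -1.01762959e-05]), 'tool_pos': array([ 0.12422412, -0.53581449,  0.20551294]), 'ee_rot': array([ 3.14146628e+00, -2.37433459e-05,  2.27819171e-01]), 'wrist_force': array([-0.6828073 ,  0.19952804,  0.03152571]), 'wrist_torque': array([ 0.04278748, -0.02373561,  0.0180887 ]), 'width': 0.0940926454275763}
```

```bash
python3 - <<'E'
import cv2
a=cv2.imread('pics/side0.png'); b=cv2.imread('pics/top0.png')
cv2.imwrite('pics/s1.png',cv2.resize(a[115:315,190:340],None,fx=4,fy=4,interpolation=cv2.INTER_CUBIC)[:,:][0:800])
c=cv2.resize(b[120:220,180:320],None,fx=5.5,fy=5.5,interpolation=cv2.INTER_CUBIC); cv2.imwrite('pics/t1.png',c)
d=cv2.resize(a[120:280,200:330],None,fx=3.75,fy=3.75,interpolation=cv2.INTER_CUBIC); cv2.imwrite('pics/s1.png',d)
E
python3 -c "
import bench;print([x for x in dir(bench) if x[0]!='_'])
print(open('h.py').read()[:1]);
import bench as b;print(getattr(b,'tcp_to_grasp',None))"
```

```text
['IKError', 'close_job', 'get_obs', 'silhouettes', 'snapshot', 'tcp_to_grasp']
f
0.0188
```

View pics/s1.png

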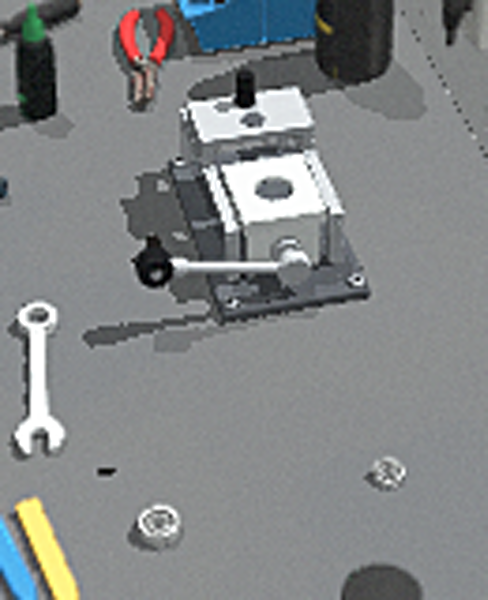

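View pics/t1.png

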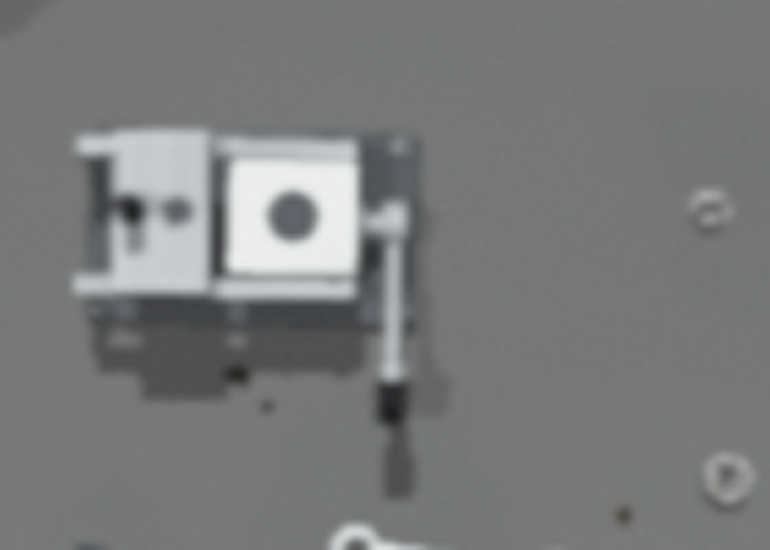

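```bash
python3 - <<'E'
from h import *
s=snap('side');t=snap('top')
S=lambda x,y:((y+.5)/3.75-.5+120,(x+.5)/3.75-.5+200)
T=lambda x,y:((y+.5)/5.5-.5+120,(x+.5)/5.5-.5+180)
for n,a,b,z in [('seat',(274,188),(293,216),.069),('knob',(155,262),(393,403),.061),('posttop',(245,72),(130,208),.121),('big',(158,524),(729,478),.010),('pivot',(295,263),(397,218),.035)]:
    print(n,np.round(atz(s,S(*a),z),4),np.round(atz(t,T(*b),z),4),*[np.round(q,4) for q in tri(s,S(*a),t,T(*b))])
# white plate
g=t['pixels'].min(2); m=(g>215).astype(np.uint8); c=max(cv2.findContours(m,0,2)[0],key=cv2.contourArea)
bx=cv2.boxPoints(cv2.minAreaRect(c)); P=np.array([atz(t,(y,x),.071) for x,y in bx]); print(np.round(P,4),P.mean(0))
d=np.roll(P,-1,0)-P; print(np.linalg.norm(d,axis=1),np.degrees(np.arctan2(d[:,1],d[:,0])))
# rails/lines ends in top view
for a,b,z in [((80,145),(355,150),.065),((80,286),(355,289),.065)]:
    A,B=atz(t,T(*a),z),atz(t,T(*b),z); print(A,B,np.degrees(np.arctan2(*(A-B)[[1,0]])))
E
```

```text
seat [0.6103 0.0698 0.069 ] [0.6085 0.0702 0.069 ] [0.6094 0.07   0.0688] 0.0018
knob [0.4944 0.0094 0.061 ] [0.49   0.0043 0.061 ] [0.4916 0.004  0.0659] 0.0037
posttop [0.61   0.1707 0.121 ] [0.6051 0.1677 0.121 ] [0.6069 0.167  0.1236] 0.0043
big [ 0.4473 -0.2213  0.01  ] [ 0.4455 -0.2196  0.01  ] [ 0.4465 -0.2199  0.0085] 0.002
pivot [0.6129 0.0092 0.035 ] [0.6126 0.0036 0.035 ] [0.6117 0.0036 0.04  ] 0.0006
[[ 0.1638  0.154   0.071 ]
 [ 0.1651  0.0613  0.071 ]
 [-0.1124  0.0559  0.071 ]
 [-0.1135  0.1469  0.071 ]] [0.02573953 0.10453496 0.071     ]
[0.09273724 0.27752735 0.09105122 0.27743716] [ -89.20090066 -178.8808493    90.73319364    1.46747437]
[0.65272395 0.2081202  0.065     ] [0.65232528 0.03125994 0.065     ] 89.87084785654788
[0.56173432 0.20593332 0.065     ] [0.56256514 0.02977859 0.065     ] 90.27022634543637
```

Emit:
play_rows --rows '[[6, [32.2, 31.6, -4], [0, 0, -0.228]], [6, [32.2, 31.6, -4], [0, 0, -0.228]], [6, [32.2, 31.6, -4], [0, 0, -0.228]], [6, [32.2, 31.6, -4], [0, 0, -0.228]], [6, [32.2, 31.6, -4], [0, 0, -0.228]], [6, [32.2, 31.6, -4], [0, 0, -0.228]], [6, [32.2, 31.6, -4], [0, 0, -0.228]], [6, [32.2, 31.6, -4], [0, 0, -0.228]]]'

```text
time: 2.07
tool_pos: [0.3615, -0.3024, 0.1763]
ee_rot: [3.141, -0.001, -0.001]
wrist_force: [0.5, -0.5, -0.1]
width: 0.0598
```

Emit:
play_rows --rows '[[6, [8.3, 8.1, 0], [0, 0, 0]], [6, [8.3, 8.1, -5], [0, 0, 0]], [6, [8.3, 8.1, -10], [0, 0, 0]], [6, [8.3, 8.1, -11.6], [0, 0, 0]], [6, [8.3, 8.1, -11.6], [0, 0, 0]], [6, [8.3, 8.1, -11.6], [0, 0, 0]], [6, [8.3, 8.1, -11.6], [0, 0, 0]]]'

```text
time: 2.65
tool_pos: [0.443, -0.2225, 0.0595]
ee_rot: [-3.141, 0.002, 0.001]
wrist_force: [0.7, 0.4, 0.9]
width: 0.0598
```

```bash
python3 - <<'E'
from h import *
o=get_obs();print(o['tool_pos'],o['ee_rot'],o['width'])
s=snap('side')
print(proj(s,[[.446,-.22,.012],o['tool_pos']]))
cv2.imwrite('pics/s2.png',cv2.resize(s['pixels'][200:290,190:310,::-1],None,fx=5,fy=5,interpolation=cv2.INTER_CUBIC))
E
```

```text
[ 0.44297094 -0.22247083  0.05949799] [-3.14068047e+00  2.11395519e-03  7.86547631e-04] 0.05983272824998655
[[241.18694081 258.61945605]
 [239.54196425 247.87402535]]
```

View pics/s2.png

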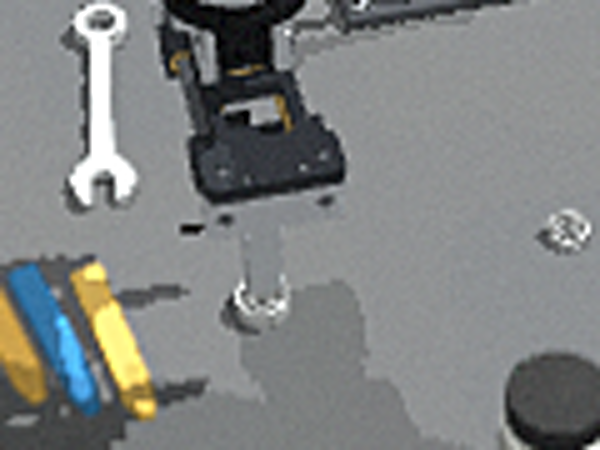

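Emit:
play_rows --rows '[[6, [0.35, 0.2, -2], [0, 0, 0]], [6, [0.35, 0.2, -4], [0, 0, 0]], [6, [0.35, 0.2, -5.3], [0, 0, 0]], [6, [0.35, 0.2, -5.3], [0, 0, 0]], [6, [0.35, 0.2, -5.3], [0, 0, 0]], [6, [0.35, 0.2, -5.3], [0, 0, 0]]]'

```text
time: 3.2
tool_pos: [0.4484, -0.2226, 0.0097]
ee_rot: [3.139, -0.004, -0.001]
wrist_force: [0.5, 0.3, 0.5]
width: 0.0599
```

Emit:
play_rows --rows '[[6, [0, 0, 0], [0, 0, 0]]]'

```text
time: 3.28
tool_pos: [0.4483, -0.2223, 0.0095]
ee_rot: [3.139, -0.004, -0.001]
wrist_force: [0.3, 0.2, -0.5]
width: 0.0598
```

Emit:
play_rows --rows '[[6, [0, 0, 0], [0, 0, 0]]]'

```text
time: 3.37
tool_pos: [0.448, -0.2219, 0.0089]
ee_rot: [3.14, -0.003, -0.001]
wrist_force: [-1.1, -0.5, -0.2]
width: 0.0601
```

Emit:
play_rows --rows '[[6, [0, 0, 0], [0, 0, 0]]]'

```text
time: 3.45
tool_pos: [0.4476, -0.2215, 0.0083]
ee_rot: [3.14, -0.002, -0.0]
wrist_force: [-0.8, -0.4, -0.0]
width: 0.0603
```

Emit:
play_rows --rows '[[6, [0, 0, 0], [0, 0, 0]], [6, [0, 0, 0], [0, 0, 0]], [6, [0, 0, 0], [0, 0, 0]], [6, [0, 0, 0], [0, 0, 0]], [6, [0, 0, 0], [0, 0, 0]], [6, [0, 0, 0], [0, 0, 0]], [6, [0, 0, 0], [0, 0, 0]], [6, [0, 0, 0], [0, 0, 0]]]'

```text
time: 4.12
tool_pos: [0.4469, -0.221, 0.0071]
ee_rot: [3.142, 0.0, -0.0]
wrist_force: [-0.4, 0.3, 0.1]
width: 0.0601
```

Emit:
play_rows --rows '[[6, [0, 0, -0.1], [0, 0, 0]], [6, [0, 0, -0.1], [0, 0, 0]], [2, [0, 0, -0.1], [0, 0, 0]], [2, [0, 0, -0.1], [0, 0, 0]], [2, [0, 0, -0.1], [0, 0, 0]], [2, [0, 0, -0.1], [0, 0, 0]], [2, [0, 0, -0.1], [0, 0, 0]], [2, [0, 0, -0.1], [0, 0, 0]]]'

```text
time: 4.78
tool_pos: [0.447, -0.2209, 0.0062]
ee_rot: [3.142, 0.0, -0.0]
wrist_force: [-0.2, -0.8, 0.1]
width: 0.0281
```

Emit:
play_rows --rows '[[2, [0, 0, 0], [0, 0, 0]], [2, [0, 0, 0], [0, 0, 0]], [2, [0, 0, 0], [0, 0, 0]], [2, [0, 0, 0], [0, 0, 0]]]'

```text
time: 5.12
tool_pos: [0.447, -0.2209, 0.0062]
ee_rot: [3.142, -0.0, -0.0]
wrist_force: [-0.3, -0.4, -0.6]
width: 0.0288
```

Emit:
play_rows --rows '[[2, [0, 0, 2], [0, 0, 0]], [2, [0, 0, 5], [0, 0, 0]], [2, [0, 0, 9], [0, 0, 0]], [2, [0, 0, 12], [0, 0, 0]], [2, [0, 0, 12], [0, 0, 0]], [2, [0, 0, 12], [0, 0, 0]], [2, [0, 0, 12], [0, 0, 0]], [2, [0, 0, 12], [0, 0, 0]]]'

```text
time: 5.78
tool_pos: [0.4458, -0.2202, 0.1239]
ee_rot: [-3.139, 0.004, -0.0]
wrist_force: [-1.0, -0.1, -0.2]
width: 0.0287
```

```bash
python3 - <<'E'
from h import *
o=get_obs();print(o['tool_pos'],o['ee_rot'],o['width'],o['wrist_force'])
s=snap('side')
p=proj(s,[o['tool_pos']])[0];print(p)
x,y=map(int,p)
cv2.imwrite('pics/s3.png',cv2.resize(s['pixels'][y-40:y+30,x-45:x+45,::-1],None,fx=7,fy=7,interpolation=cv2.INTER_CUBIC))
E
```

```text
[ 0.44575666 -0.22024321  0.1239388 ] [-3.13948153e+00  3.54212527e-03 -2.32299562e-04] 0.028748255218601124 [-0.95287054 -0.05975362 -0.17790048]
[239.35667153 230.3213581 ]
```

View pics/s3.png

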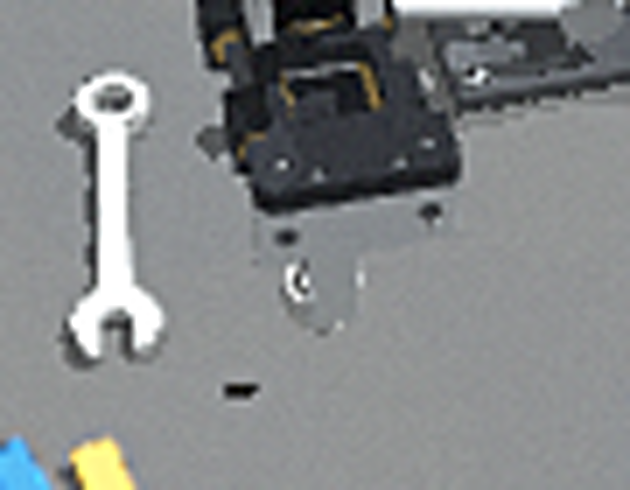

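```bash
python3 - <<'E'
from h import *
o=get_obs();tp=o['tool_pos']; out=[]
for n in ['side','top']:
    s=snap(n); p=proj(s,[tp])[0]; x,y=map(int,p); f=8
    im=cv2.resize(s['pixels'][y-22:y+22,x-24:x+24,::-1],None,fx=f,fy=f,interpolation=cv2.INTER_CUBIC)
    im2=im.copy(); a=np.linspace(0,2*np.pi,60)
    for z,c in [(-.006,(0,0,255)),(.006,(0,255,0))]:
        q=proj(s,np.c_[tp[0]+.015*np.cos(a),tp[1]+.015*np.sin(a),0*a+tp[2]+z])
        q=((q-[x-24,y-22]+.5)*f).astype(np.int32); cv2.polylines(im2,[q],True,c,1)
    out.append(np.hstack([im,im2]))
cv2.imwrite('pics/c4.png',np.vstack(out)[:704]); print(np.vstack(out).shape)
cv2.imwrite('pics/c4.png',cv2.resize(np.vstack(out),(640,586)))
E
```

```text
(704, 768, 3)
```

View pics/c4.png

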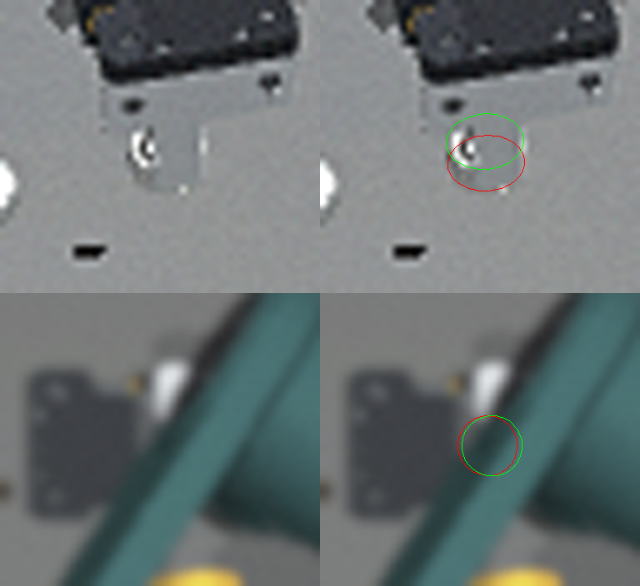

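Emit:
play_rows --rows '[[2, [16.3, 29.1, 0], [0, 0, 0]], [2, [16.3, 29.1, 0], [0, 0, 0]], [2, [16.3, 29.1, 0], [0, 0, 0]], [2, [16.3, 29.1, 0], [0, 0, 0]], [2, [16.3, 29.1, 0], [0, 0, 0]], [2, [16.3, 29.1, 0], [0, 0, 0]], [2, [16.3, 29.1, 0], [0, 0, 0]], [2, [16.3, 29.1, 0], [0, 0, 0]]]'

```text
time: 6.6
tool_pos: [0.61, 0.0719, 0.1249]
ee_rot: [3.141, 0.002, 0.0]
wrist_force: [1.6, -0.7, -0.3]
width: 0.0288
```

Emit:
play_rows --rows '[[2, [0, 0, 0], [0, 0, 0]], [2, [0, 0, 0], [0, 0, 0]], [2, [0, 0, 0], [0, 0, 0]], [2, [0, 0, 0], [0, 0, 0]], [2, [0, 0, 0], [0, 0, 0]], [2, [0, 0, 0], [0, 0, 0]], [2, [0, 0, 0], [0, 0, 0]], [2, [0, 0, 0], [0, 0, 0]]]'

```text
time: 7.27
tool_pos: [0.6098, 0.069, 0.1265]
ee_rot: [3.141, -0.0, -0.001]
wrist_force: [0.1, -0.3, -0.1]
width: 0.0287
```

Emit:
play_rows --rows '[[2, [0, 0, 0], [0, 0, 0]], [2, [0, 0, 0], [0, 0, 0]], [2, [0, 0, 0], [0, 0, 0]], [2, [0, 0, 0], [0, 0, 0]], [2, [0, 0, 0], [0, 0, 0]], [2, [0, 0, 0], [0, 0, 0]], [2, [0, 0, 0], [0, 0, 0]], [2, [0, 0, 0], [0, 0, 0]]]'

```text
time: 7.93
tool_pos: [0.6099, 0.0699, 0.1262]
ee_rot: [3.142, 0.0, -0.0]
wrist_force: [-0.4, 0.4, -1.0]
width: 0.0288
```

Emit:
play_rows --rows '[[2, [0, 0, -1.5], [0, 0, 0]], [2, [0, 0, -3], [0, 0, 0]], [2, [0, 0, -4], [0, 0, 0]], [2, [0, 0, -4.4], [0, 0, 0]], [2, [0, 0, -4.4], [0, 0, 0]], [2, [0, 0, -4.4], [0, 0, 0]], [2, [0, 0, -4.4], [0, 0, 0]], [2, [0, 0, -4.4], [0, 0, 0]]]'

```text
time: 8.6
tool_pos: [0.6106, 0.0699, 0.0834]
ee_rot: [3.142, -0.002, -0.0]
wrist_force: [-0.2, 0.0, -2.0]
width: 0.0289
```

```bash
python3 - <<'E'
from h import *
o=get_obs();print(o['tool_pos'],o['wrist_force'])
out=[]
for n in ['side','top']:
    s=snap(n); p=proj(s,[[.61,.07,.08]])[0]; x,y=map(int,p); print(n,p,silhouettes(n,'bearing_big')[:1] and silhouettes(n,'bearing_big')[0]['point'])
    out.append(cv2.resize(s['pixels'][y-35:y+35,x-25:x+25,::-1],None,fx=8,fy=8,interpolation=cv2.INTER_CUBIC))
cv2.imwrite('pics/c5.png',np.hstack(out))
E
```

```text
[0.61059268 0.06985768 0.08336441] [-0.22440596  0.00324485 -1.96493319]
side [272.6112605  167.02741327] []
top [232.76470724 158.02684174] []
```

View pics/c5.png

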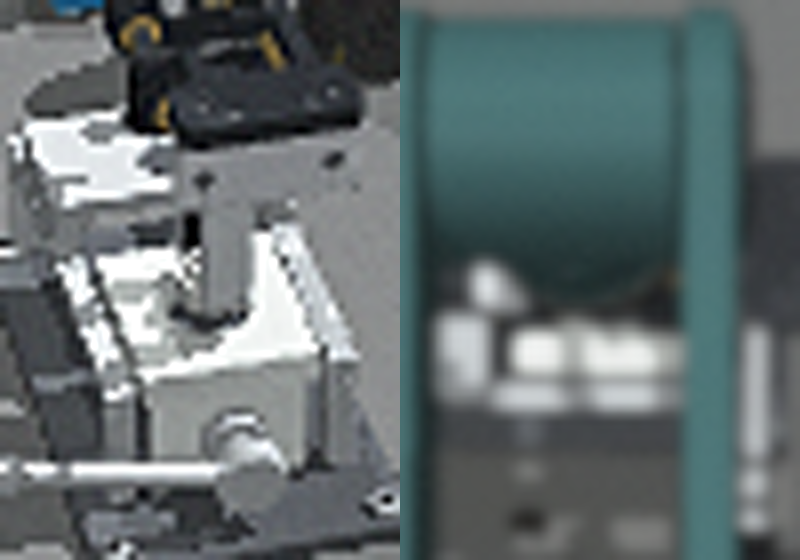

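Emit:
play_rows --rows '[[2, [0, 0, -0.3], [0, 0, 0]], [2, [0, 0, -0.3], [0, 0, 0]], [2, [0, 0, -0.6], [0, 0, 0]], [2, [0, 0, -0.6], [0, 0, 0]], [2, [0, 0, -0.9], [0, 0, 0]], [2, [0, 0, -0.9], [0, 0, 0]], [2, [0, 0, -0.9], [0, 0, 0]], [2, [0, 0, -0.9], [0, 0, 0]]]'

```text
time: 9.47
tool_pos: [0.6098, 0.0698, 0.0731]
ee_rot: [3.142, 0.0, -0.0]
wrist_force: [-0.5, -0.2, 0.0]
width: 0.0286
```

Emit:
play_rows --rows '[[2, [0, 0, 0], [0, 0, 0]], [2, [0, 0, 0], [0, 0, 0]], [2, [0, 0, 0], [0, 0, 0]], [2, [0, 0, 0], [0, 0, 0]], [2, [0, 0, 0], [0, 0, 0]], [2, [0, 0, 0], [0, 0, 0]], [2, [0, 0, 0], [0, 0, 0]], [2, [0, 0, 0], [0, 0, 0]]]'

```text
time: 10.13
tool_pos: [0.6099, 0.0698, 0.0732]
ee_rot: [3.142, -0.0, -0.0]
wrist_force: [-0.7, -0.4, 0.0]
width: 0.0284
```

Emit:
play_rows --rows '[[4.4, [0, 0, 0], [0, 0, 0]], [4.4, [0, 0, 0], [0, 0, 0]], [4.4, [0, 0, 0], [0, 0, 0]], [4.4, [0, 0, 0], [0, 0, 0]], [4.4, [0, 0, 2], [0, 0, 0]], [4.4, [0, 0, 5], [0, 0, 0]], [4.4, [0, 0, 9], [0, 0, 0]], [4.4, [0, 0, 12], [0, 0, 0]]]'

```text
time: 10.8
tool_pos: [0.61, 0.0699, 0.1957]
ee_rot: [3.142, -0.002, -0.0]
wrist_force: [0.7, -0.5, 1.2]
width: 0.0442
```

Emit:
play_rows --rows '[[4.4, [0, 9.7, 0], [0, 0, 0]], [4.4, [0, 9.7, 0], [0, 0, 0]], [4.4, [0, 9.7, 0], [0, 0, 0]], [4.4, [0, 9.7, 0], [0, 0, 0]], [4.4, [0, 9.7, 0], [0, 0, 0]], [4.4, [0, 9.7, 0], [0, 0, 0]], [4.4, [0, 9.7, 0], [0, 0, 0]], [4.4, [0, 9.7, 0], [0, 0, 0]]]'

```text
time: 11.47
tool_pos: [0.61, 0.1654, 0.193]
ee_rot: [3.141, 0.0, -0.002]
wrist_force: [0.1, 0.5, -0.1]
width: 0.0441
```

```bash
python3 - <<'E'
from h import *
o=get_obs();print(o['tool_pos'],o['wrist_force'])
s=snap('side'); r=silhouettes('side','keeper_post'); print([(d['confidence'],d['point']) for d in r[:1]])
print(proj(s,[[.6094,.07,.078],[.607,.168,.121]]))
cv2.imwrite('pics/c6.png',cv2.resize(s['pixels'][110:210,220:320,::-1],None,fx=6,fy=6,interpolation=cv2.INTER_CUBIC))
E
```

```text
[0.60997629 0.16536735 0.19297731] [ 0.14338436  0.4863966  -0.07333886]
[(0.6, [152.5, 266.2])]
[[272.42554539 167.55260265]
 [264.26341842 139.41630614]]
```

View pics/c6.png

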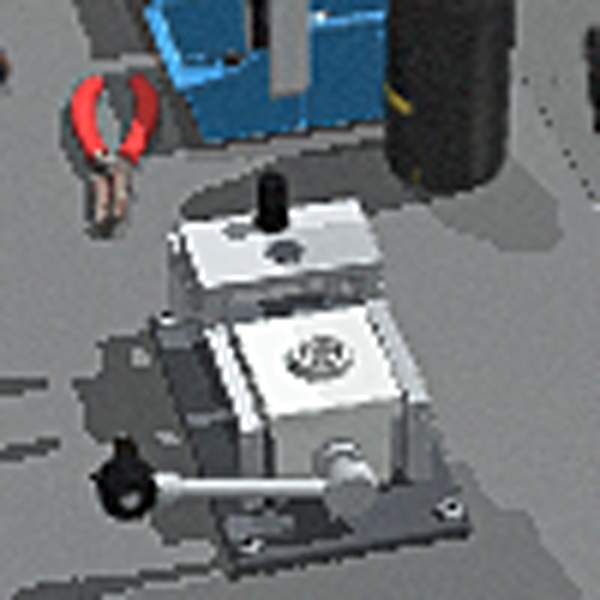

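Emit:
play_rows --rows '[[4.4, [-0.1, 0.1, -3], [0, 0, 0]], [4.4, [-0.1, 0.1, -6], [0, 0, 0]], [4.4, [-0.1, 0.1, -8.5], [0, 0, 0]], [4.4, [-0.1, 0.1, -9.4], [0, 0, 0]], [4.4, [-0.1, 0.1, -9.4], [0, 0, 0]], [4.4, [-0.1, 0.1, -9.4], [0, 0, 0]], [4.4, [-0.1, 0.1, -9.4], [0, 0, 0]], [4.4, [-0.1, 0.1, -9.4], [0, 0, 0]]]'

```text
time: 12.23
tool_pos: [0.6104, 0.168, 0.102]
ee_rot: [-3.141, -0.005, -0.0]
wrist_force: [0.1, 0.7, 0.6]
width: 0.0443
```

Emit:
play_rows --rows '[[0.8, [0, 0, 0], [0, 0, 0]], [0.8, [0, 0, 0], [0, 0, 0]], [0.8, [0, 0, 0], [0, 0, 0]], [0.8, [0, 0, 0], [0, 0, 0]], [0.8, [0, 0, 0], [0, 0, 0]], [0.8, [0, 0, 0], [0, 0, 0]], [0.8, [0, 0, 0], [0, 0, 0]], [0.8, [0, 0, 0], [0, 0, 0]]]'

```text
time: 12.9
tool_pos: [0.6091, 0.1681, 0.0996]
ee_rot: [-3.141, -0.001, -0.0]
wrist_force: [-0.6, 1.0, 2.3]
width: 0.0151
```

Emit:
play_rows --rows '[[0.8, [0, -1, 0], [0, 0, 0]], [0.8, [0, -2, 0], [0, 0, 0]], [0.8, [0, -3, 0], [0, 0, 0]], [0.8, [0, -4, 0], [0, 0, 0]], [0.8, [0, -5, 0], [0, 0, 0]], [0.8, [0, -6, 0], [0, 0, 0]], [0.8, [0, -7, 0], [0, 0, 0]], [0.8, [0, -7, 0], [0, 0, 0]]]'

```text
time: 13.57
tool_pos: [0.6092, 0.0955, 0.0995]
ee_rot: [3.141, -0.001, -0.003]
wrist_force: [1.2, -1.7, 4.0]
width: 0.0153
```

Emit:
play_rows --rows '[[0.8, [0, -0.3, 0], [0, 0, 0]], [0.8, [0, -0.3, 0], [0, 0, 0]], [0.8, [0, -0.6, 0], [0, 0, 0]], [0.8, [0, -0.6, 0], [0, 0, 0]], [0.8, [0, -0.6, 0], [0, 0, 0]], [0.8, [0, -0.6, 0], [0, 0, 0]], [0.8, [0, -0.6, 0], [0, 0, 0]], [0.8, [0, -0.6, 0], [0, 0, 0]]]'

```text
time: 14.23
tool_pos: [0.6092, 0.0952, 0.0996]
ee_rot: [-3.137, -0.001, 0.002]
wrist_force: [2.4, 7.9, 4.6]
width: 0.0153
```

Emit:
play_rows --rows '[[4.4, [0, 0, 0], [0, 0, 0]], [4.4, [0, 0, 0], [0, 0, 0]], [4.4, [0, 0, 0], [0, 0, 0]], [4.4, [0, 0, 0], [0, 0, 0]], [4.4, [0, 0, 3], [0, 0, 0]], [4.4, [0, 0, 7], [0, 0, 0]], [4.4, [0, 0, 10], [0, 0, 0]], [4.4, [0, 0, 10], [0, 0, 0]]]'

```text
time: 14.9
tool_pos: [0.612, 0.0914, 0.2075]
ee_rot: [3.141, -0.013, -0.001]
wrist_force: [0.7, 0.3, 0.8]
width: 0.0438
```

Emit:
play_rows --rows '[[4.4, [-11.6, -8.8, 0], [0, 0, 0]], [4.4, [-11.6, -8.8, 0], [0, 0, 0]], [4.4, [-11.6, -8.8, 0], [0, 0, 0]], [4.4, [-11.6, -8.8, 0], [0, 0, 0]], [4.4, [-11.6, -8.8, 0], [0, 0, 0]], [4.4, [-11.6, -8.8, 0], [0, 0, 0]], [4.4, [-11.6, -8.8, 0], [0, 0, 0]], [4.4, [-11.6, -8.8, 0], [0, 0, 0]]]'

```text
time: 15.57
tool_pos: [0.4935, 0.0043, 0.1987]
ee_rot: [-3.141, 0.001, 0.0]
wrist_force: [0.2, -0.1, 0.1]
width: 0.0439
```

```bash
python3 - <<'E'
from h import *
o=get_obs();print(o['tool_pos'],o['wrist_force'])
s=snap('side')
print(proj(s,[[.492,.005,.061],[.492,-.005,.061],[.609,.0945,.121],o['tool_pos']]))
for l in ['cam_knob','keeper_post']: print([(d['confidence'],d['point']) for d in silhouettes('side',l)[:1]])
cv2.imwrite('pics/c7.png',cv2.resize(s['pixels'][110:230,220:320,::-1],None,fx=5,fy=5,interpolation=cv2.INTER_CUBIC))
E
```

```text
[0.49350783 0.00429347 0.19868458] [ 0.24481399 -0.115914    0.11100241]
[[240.47860969 190.55055284]
 [241.13553863 192.64327556]
 [270.41155804 152.19525475]
 [239.1007543  154.24080581]]
[(0.62, [192.3, 250.2])]
[(0.71, [166.1, 270.3])]
```

View pics/c7.png

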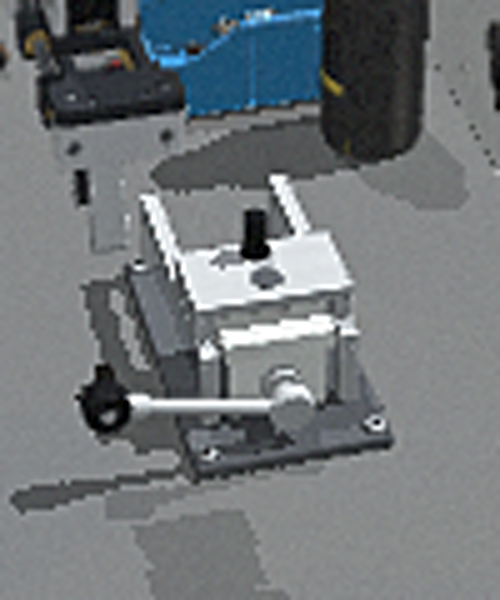

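Emit:
play_rows --rows '[[4.4, [0, 0.1, -4], [0, 0, 0]], [4.4, [0, 0.1, -8], [0, 0, 0]], [4.4, [0, 0.1, -12], [0, 0, 0]], [4.4, [0, 0.1, -14], [0, 0, 0]], [4.4, [0, 0.1, -15.6], [0, 0, 0]], [4.4, [0, 0.1, -15.6], [0, 0, 0]], [4.4, [0, 0.1, -15.6], [0, 0, 0]], [4.4, [0, 0.1, -15.6], [0, 0, 0]]]'

```text
time: 16.38
tool_pos: [0.4941, 0.005, 0.0444]
ee_rot: [3.141, -0.002, 0.0]
wrist_force: [-0.7, -0.2, 0.1]
width: 0.0439
```

Emit:
play_rows --rows '[[4.4, [0, 0, 0], [0, 0, 0]], [4.4, [0, 0, 0], [0, 0, 0]], [4.4, [0, 0, 0], [0, 0, 0]], [4.4, [0, 0, 0], [0, 0, 0]], [4.4, [0, 0, 0], [0, 0, 0]], [4.4, [0, 0, 0], [0, 0, 0]], [4.4, [0, 0, 0], [0, 0, 0]], [4.4, [0, 0, 0], [0, 0, 0]]]'

```text
time: 17.05
tool_pos: [0.4928, 0.0048, 0.0432]
ee_rot: [3.142, 0.0, -0.0]
wrist_force: [1.2, -1.0, -0.6]
width: 0.0441
```

Emit:
play_rows --rows '[[1.2, [0, 0, 0], [0, 0, 0]], [1.2, [0, 0, 0], [0, 0, 0]], [1.2, [0, 0, 0], [0, 0, 0]], [1.2, [0, 0, 0], [0, 0, 0]], [1.2, [0, 0, 0], [0, 0, 0]], [1.2, [0, 0, 0], [0, 0, 0]], [1.2, [0, 0, 0], [0, 0, 0]], [1.2, [0, 0, 0], [0, 0, 0]]]'

```text
time: 17.72
tool_pos: [0.4929, 0.0061, 0.0431]
ee_rot: [-3.139, -0.0, 0.0]
wrist_force: [0.6, 5.0, -0.1]
width: 0.0197
```

Emit:
play_rows --rows '[[1.2, [0.2, 0.15, 0.9], [0, 0, 0]], [1.2, [0.5, 0.15, 1.7], [0, 0, 0]], [1.2, [0.9, 0.15, 2.5], [0, 0, 0]], [1.2, [1.3, 0.15, 3.35], [0, 0, 0]], [1.2, [1.8, 0.15, 4.1], [0, 0, 0]], [1.2, [2.3, 0.15, 4.85], [0, 0, 0]], [1.2, [2.9, 0.15, 5.5], [0, 0, 0]], [1.2, [3.5, 0.15, 6.15], [0, 0, 0]]]'

```text
time: 18.38
tool_pos: [0.5278, 0.0062, 0.1047]
ee_rot: [3.141, 0.002, -0.0]
wrist_force: [1.0, 1.1, -9.0]
width: 0.0198
```

Emit:
play_rows --rows '[[1.2, [0, 0, 0], [0, 0, 0]], [1.2, [0, 0, 0], [0, 0, 0]], [1.2, [0, 0, 0], [0, 0, 0]], [1.2, [0, 0, 0], [0, 0, 0]]]'

```text
time: 18.72
tool_pos: [0.5289, 0.0062, 0.1055]
ee_rot: [3.141, -0.003, -0.0]
wrist_force: [1.6, -0.5, -2.4]
width: 0.0196
```

Emit:
play_rows --rows '[[1.2, [0.7, 0, 0.6], [0, 0, 0]], [1.2, [1.4, 0, 1.15], [0, 0, 0]], [1.2, [2.2, 0, 1.6], [0, 0, 0]], [1.2, [3, 0, 2.05], [0, 0, 0]], [1.2, [3.8, 0, 2.4], [0, 0, 0]], [1.2, [4.65, 0, 2.7], [0, 0, 0]], [1.2, [5.5, 0, 2.95], [0, 0, 0]], [1.2, [6.4, 0, 3.1], [0, 0, 0]]]'

```text
time: 19.38
tool_pos: [0.5907, 0.0063, 0.1353]
ee_rot: [3.141, 0.006, -0.0]
wrist_force: [-4.2, 0.1, -4.3]
width: 0.0195
```

Emit:
play_rows --rows '[[1.2, [0.9, 0, 0.1], [0, 0, 0]], [1.2, [1.8, 0, 0.15], [0, 0, 0]], [1.2, [1.8, 0, 0.15], [0, 0, 0]], [1.2, [1.8, 0, 0.15], [0, 0, 0]], [1.2, [1.8, 0, 0.15], [0, 0, 0]], [1.2, [1.8, 0, 0.15], [0, 0, 0]], [1.2, [1.8, 0, 0.15], [0, 0, 0]], [1.2, [1.8, 0, 0.15], [0, 0, 0]]]'

```text
time: 20.05
tool_pos: [0.6099, 0.0063, 0.1373]
ee_rot: [3.141, -0.001, -0.0]
wrist_force: [-2.3, -0.2, -4.3]
width: 0.0198
```

Emit:
play_rows --rows '[[1.2, [0, 0, 0], [0, 0, 0]], [1.2, [0, 0, 0], [0, 0, 0]], [1.2, [0, 0, 0], [0, 0, 0]], [1.2, [0, 0, 0], [0, 0, 0]], [1.2, [0, 0, 0], [0, 0, 0]], [1.2, [0, 0, 0], [0, 0, 0]], [1.2, [0, 0, 0], [0, 0, 0]], [1.2, [0, 0, 0], [0, 0, 0]]]'

```text
time: 20.72
tool_pos: [0.6099, 0.0063, 0.1373]
ee_rot: [3.141, -0.0, -0.0]
wrist_force: [-2.6, -0.1, -2.7]
width: 0.0197
```

```bash
python3 - <<'E'
from h import *
o=get_obs();print(o['tool_pos'],o['wrist_force'],o['width'])
s=snap('side')
print(proj(s,[[.6095,.006,.155],[.6095,.006,.035],[.6095,0.001,.08],[.6095,.095,.121]]))
cv2.imwrite('pics/c8.png',cv2.resize(s['pixels'][110:220,225:335,::-1],None,fx=5.4,fy=5.4,interpolation=cv2.INTER_CUBIC))
E
```

```text
[0.60993844 0.00630197 0.13730377] [-2.63691137 -0.14810148 -2.65795684] 0.019712720621816927
[[277.97159891 160.01440431]
 [277.51546985 190.58550244]
 [278.10523587 180.51987365]
 [270.52589553 152.08128581]]
```

View pics/c8.png

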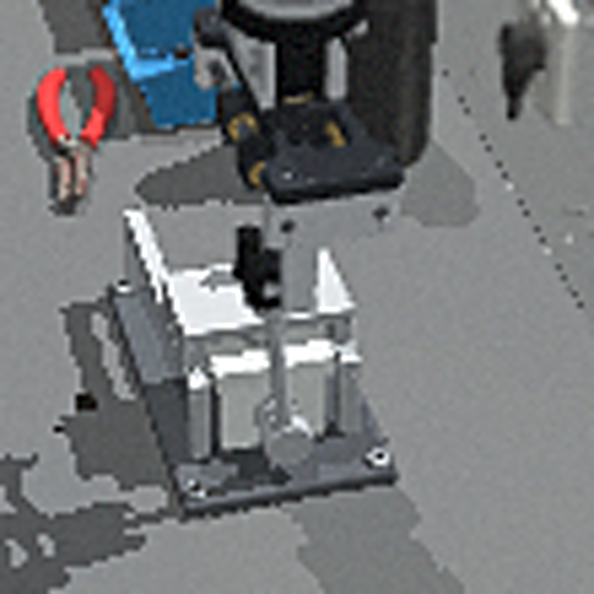

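```bash
python3 - <<'E'
from h import *
s=snap('side'); f=13; r0,c0=145,258
im=cv2.resize(s['pixels'][r0:r0+52,c0:c0+35,::-1],None,fx=f,fy=f,interpolation=cv2.INTER_CUBIC)[:600]
im2=im.copy()
def pl(P,c,cl=False):
    q=((proj(s,P)-[c0,r0]+.5)*f).astype(np.int32); cv2.polylines(im2,[q],cl,c,1)
a=np.linspace(0,2*np.pi,60); X=.6103
for dx in (-.005,.005): pl([[X+dx,.006,.045],[X+dx,.006,.14]],(0,0,255))
pl(np.c_[X+.015*np.cos(a),0*a-.004,.155+.015*np.sin(a)],(0,255,0),True)
cv2.imwrite('pics/c9.png',cv2.resize(np.hstack([im,im2]),(800,527)))
print(im.shape)
E
```

```text
(600, 455, 3)
```

View pics/c9.png

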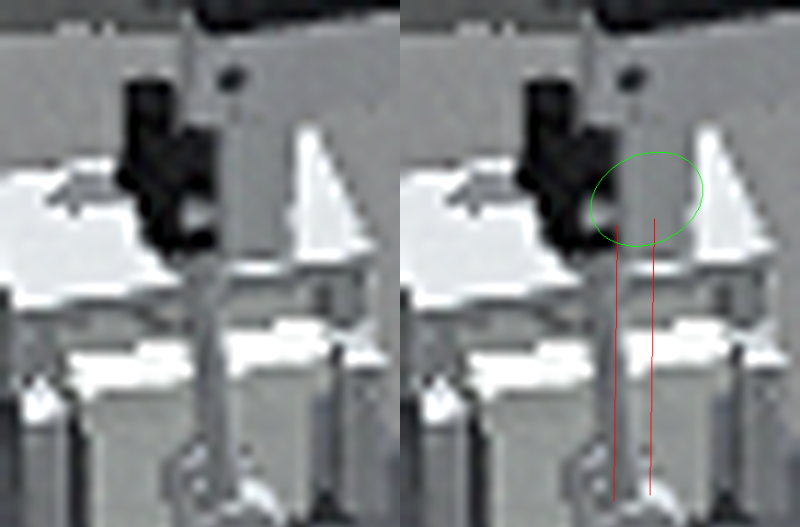

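Emit:
play_rows --rows '[[1.2, [0.3, 0, 0], [0, 0, 0]], [1.2, [0.6, 0, -0.05], [0, 0, 0]], [1.2, [0.9, 0, -0.1], [0, 0, 0]], [1.2, [0.9, 0, -0.1], [0, 0, 0]], [1.2, [0.9, 0, -0.1], [0, 0, 0]], [1.2, [0.9, 0, -0.1], [0, 0, 0]], [1.2, [0.9, 0, -0.1], [0, 0, 0]], [1.2, [0.9, 0, -0.1], [0, 0, 0]]]'

```text
time: 21.48
tool_pos: [0.6193, 0.0063, 0.1371]
ee_rot: [3.141, -0.002, -0.0]
wrist_force: [-3.7, -0.8, 4.0]
width: 0.0193
```

```bash
python3 - <<'E'
from h import *
o=get_obs();print(o['tool_pos'],o['wrist_force'],o['width'])
f=13; ims=[]
s=snap('side'); r0,c0=145,258
def pl(im,s,P,c,r0,c0,cl=False):
    q=((proj(s,P)-[c0,r0]+.5)*f).astype(np.int32); cv2.polylines(im,[q],cl,c,1)
im=cv2.resize(s['pixels'][r0:r0+46,c0:c0+30,::-1],None,fx=f,fy=f,interpolation=cv2.INTER_CUBIC)
X=.6103
for z in (.045,.14): pl(im,s,[[X,.001,z],[X,.001,z-.012]],(0,0,255),r0,c0)
t=snap('top'); p=proj(t,[[.61,.006,.155]])[0].astype(int); r1,c1=p[1]-23,p[0]-15
im2=cv2.resize(t['pixels'][r1:r1+46,c1:c1+30,::-1],None,fx=f,fy=f,interpolation=cv2.INTER_CUBIC)
a=np.array([[-.015,-.01,0],[.015,-.01,0],[.015,.01,0],[-.015,.01,0]])+[.609,.006,.16]
pl(im2,t,a,(0,0,255),r1,c1,True)
cv2.imwrite('pics/c10.png',np.hstack([im,im2])[:600,:800])
print(proj(t,[[.609,.006,.155]]))
for n in ('side','top'):
  for l in ('cam_knob','cam_lever'): print(n,l,[(d['confidence'],d['point'],d['mask'].sum()) for d in silhouettes(n,l)[:1]])
E
```

```text
[0.61932764 0.00632181 0.13707974] [-3.73789695 -0.81479465  3.96779937] 0.01928734768895807
[[251.09420448 155.64071236]]
side cam_knob [(0.48, [173.6, 278.4], np.int64(168))]
side cam_lever [(0.61, [173.5, 276.6], np.int64(229))]
top cam_knob [(0.69, [167.4, 216.0], np.int64(1410))]
top cam_lever [(0.63, [159.8, 252.3], np.int64(39))]
```

View pics/c10.png

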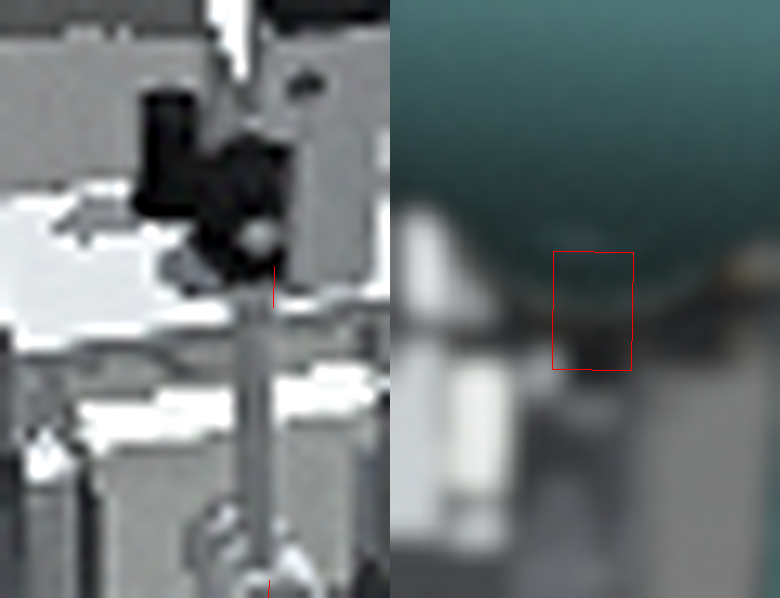

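Emit:
play_rows --rows '[[1.0, [0.15, 0, 0.05], [0, 0, 0]], [1.0, [0.25, 0, 0.1], [0, 0, 0]], [1.0, [0.25, 0, 0.1], [0, 0, 0]], [1.0, [0.25, 0, 0.1], [0, 0, 0]], [1.0, [0.25, 0, 0.1], [0, 0, 0]], [1.0, [0.25, 0, 0.1], [0, 0, 0]]]'

```text
time: 22.28
tool_pos: [0.6213, 0.0063, 0.137]
ee_rot: [3.141, 0.0, -0.0]
wrist_force: [-3.5, -0.1, 3.0]
width: 0.0197
```

```bash
cat > spot.py <<'E'
from h import *
def run(name=None):
    o=get_obs();print(o['time'],np.round(o['tool_pos'],4),np.round(o['wrist_force'],1),round(o['width'],4))
    s=snap('side'); g=s['pixels'].min(2).astype(float)
    w=g[159:168,272:283].copy(); print(w[2:8].astype(int))
    # bar edges by row
    for r in range(172,186): print(r,g[r,272:286].astype(int))
    if name: cv2.imwrite(name,cv2.resize(s['pixels'][145:191,258:298,::-1],None,fx=13,fy=13,interpolation=cv2.INTER_CUBIC))
E
python3 -c "
from spot import *; run('pics/c11.png')"
```

```text
22.2833 [0.6213 0.0063 0.137 ] [-3.5 -0.1  3. ] 0.0197
[[  4   0  22  21  13   7  43  32  48 124 134]
 [255   4  12  17   8  73 134 126  78 121 129]
 [161  81   7   1   8 145 135 128  84 124 132]
 [104  90   6  12   5  37  80   0  48 138 128]
 [109 118  55   0   3   0   0   0  46 139 132]
 [101 109 117  74  53  28  59  52 139 130 129]]
172 [137 135 133 132  99 107 105 144 138 132 131 131 133  99]
173 [ 72 104 109 116 101 103 106 144 127 121 255 255 255 255]
174 [132 130 128 136 141 105  92 222 255 254 246 245 246 255]
175 [255 255 255 255 129 100  95 243 255 255 255 255 255 255]
176 [255 255 255 255 144  99  88 193 255 255 225 229 235 186]
177 [255 255 255 255 163 100 102 146 135 130 132 126 135 141]
178 [224 180 122 135 113 103 106 144 151 141 148 145 144 151]
179 [130 125 141 145 114 110 104 150 145 152 145 151 149 129]
180 [142 139 139 144 120 106 107 150 145 144 138 145 149 110]
181 [140 148 146 150 115 108 106 149 147 144 141 147 153 116]
182 [144 150 150 149 116 106 109 145 145 140 145 147 150 115]
183 [146 146 121 114  88 109 106 148 147 144 144 144 151 104]
184 [150 125  99 206 153 101 105 145 143 139 149 148 153 102]
185 [113 112 160 155  91 101 106 168 143 143 144 147 154  99]
```

View pics/c11.png

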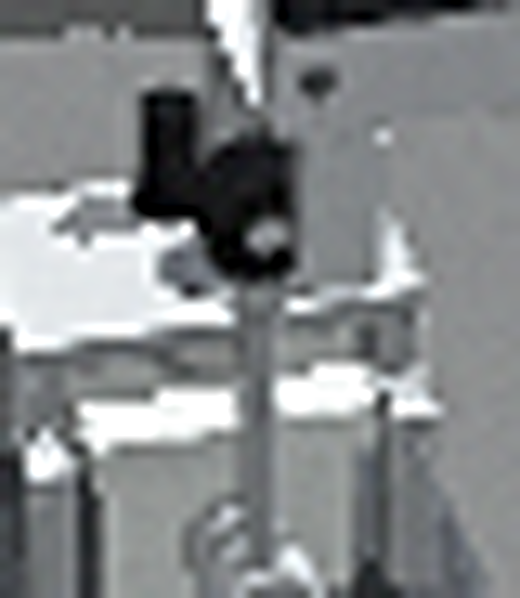

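Emit:
play_rows --rows '[[1.0, [0, 0, 0.05], [0, 0, 0]], [1.0, [0, 0, 0.05], [0, 0, 0]], [1.0, [0, 0, 0.05], [0, 0, 0]], [1.0, [0, 0, 0.05], [0, 0, 0]], [1.0, [0, 0, 0.05], [0, 0, 0]], [1.0, [0, 0, 0.05], [0, 0, 0]], [1.0, [0, 0, 0.05], [0, 0, 0]], [1.0, [0, 0, 0.05], [0, 0, 0]]]'

```text
time: 23.0
tool_pos: [0.6211, 0.0064, 0.137]
ee_rot: [3.142, 0.001, -0.0]
wrist_force: [-5.2, -1.6, -1.9]
width: 0.0199
```

Emit:
play_rows --rows '[[1.0, [0, 0, 0], [0, 0, 0]], [1.0, [0, 0, 0], [0, 0, 0]], [1.0, [0, 0, 0], [0, 0, 0]], [1.0, [0, 0, 0], [0, 0, 0]], [1.0, [0, 0, 0], [0, 0, 0]], [1.0, [0, 0, 0], [0, 0, 0]], [1.0, [0, 0, 0], [0, 0, 0]], [1.0, [0, 0, 0], [0, 0, 0]]]'

```text
time: 23.67
tool_pos: [0.621, 0.0063, 0.1371]
ee_rot: [3.142, 0.001, -0.0]
wrist_force: [-3.7, -1.2, -5.0]
width: 0.0197
```

Emit:
play_rows --rows '[[1.0, [0, 0, 0], [0, 0, 0]], [1.0, [0, 0, 0], [0, 0, 0]], [1.0, [0, 0, 0], [0, 0, 0]], [1.0, [0, 0, 0], [0, 0, 0]], [1.0, [0, 0, 0], [0, 0, 0]], [1.0, [0, 0, 0], [0, 0, 0]], [1.0, [0, 0, 0], [0, 0, 0]], [1.0, [0, 0, 0], [0, 0, 0]]]'

```text
time: 24.33
tool_pos: [0.621, 0.0064, 0.1371]
ee_rot: [3.142, 0.001, -0.0]
wrist_force: [-5.0, -1.1, -8.2]
width: 0.0196
```

```bash
python3 -c "
from spot import *; run()"
```

```text
24.3333 [0.621  0.0064 0.1371] [-5.  -1.1 -8.2] 0.0196
[[ 17  11  16  14  17   3  42  28  44 135 132]
 [253  12   6  23   4  68 132 129 108 135 133]
 [162  84  14  18   3 143 130 128 100 134 132]
 [109  54   4  13  15  40  73   0  74 140 129]
 [112 115  67   0   1   0   0   0  79 130 130]
 [103 110 117  82  27  34  62  53 123 124 128]]
172 [136 132 133 129  99 112 104 153 138 129 132 130 132  97]
173 [ 77 103 108 114  99 105 104 143 129 120 255 255 255 255]
174 [128 126 130 135 138 101  97 221 255 255 244 245 246 255]
175 [255 255 255 255 128 100  91 241 255 255 255 255 255 255]
176 [255 255 255 255 142  97  93 243 255 255 227 231 235 186]
177 [255 255 255 255 147  98 101 200 133 127 130 126 138 143]
178 [224 178 126 133  92 103 102 149 148 145 140 146 143 150]
179 [129 129 138 142 117 109 107 152 144 150 147 146 152 129]
180 [141 143 137 149 116 104 106 143 147 143 149 148 148 110]
181 [138 145 149 149 118 106 107 152 140 141 140 147 151 105]
182 [145 146 149 152 115 107 102 150 145 138 140 145 152 114]
183 [148 146 120 115  90 109 105 149 148 141 145 146 150 105]
184 [153 123  93 207 154 108 107 147 150 148 145 144 149 109]
185 [113 113 159 155  89 100 102 168 144 143 142 147 148 100]
```

Emit:
play_rows --rows '[[1.0, [0, 0, -0.04], [0, 0, 0]], [1.0, [0, 0, -0.04], [0, 0, 0]], [1.0, [0, 0, -0.04], [0, 0, 0]], [1.0, [0, 0, -0.04], [0, 0, 0]], [1.0, [0, 0, -0.04], [0, 0, 0]], [1.0, [0, 0, -0.04], [0, 0, 0]], [1.0, [0, 0, -0.04], [0, 0, 0]], [1.0, [0, 0, -0.04], [0, 0, 0]]]'

```text
time: 25.05
tool_pos: [0.6212, 0.0064, 0.1371]
ee_rot: [-3.142, 0.001, -0.0]
wrist_force: [-5.3, 0.0, -7.5]
width: 0.0197
```

Emit:
play_rows --rows '[[1.0, [0, 0, 0], [0, 0, 0]], [1.0, [0, 0, 0], [0, 0, 0]], [1.0, [0, 0, 0], [0, 0, 0]], [1.0, [0, 0, 0], [0, 0, 0]], [1.0, [0, 0, 0], [0, 0, 0]], [1.0, [0, 0, 0], [0, 0, 0]], [1.0, [0, 0, 0], [0, 0, 0]], [1.0, [0, 0, 0], [0, 0, 0]]]'

```text
time: 25.72
tool_pos: [0.6212, 0.0064, 0.1371]
ee_rot: [3.142, 0.001, -0.0]
wrist_force: [-5.3, -0.9, -8.0]
width: 0.0196
```

Emit:
play_rows --rows '[[1.0, [0, 0, 0], [0, 0, 0]], [1.0, [0, 0, 0], [0, 0, 0]], [1.0, [0, 0, 0], [0, 0, 0]], [1.0, [0, 0, 0], [0, 0, 0]], [1.0, [0, 0, 0], [0, 0, 0]], [1.0, [0, 0, 0], [0, 0, 0]], [1.0, [0, 0, 0], [0, 0, 0]], [1.0, [0, 0, 0], [0, 0, 0]]]'

```text
time: 26.38
tool_pos: [0.6211, 0.0064, 0.1371]
ee_rot: [3.142, 0.001, -0.0]
wrist_force: [-6.0, -1.1, -7.7]
width: 0.0195
```

```bash
python3 -c "
from spot import *; run('pics/c12.png')"
```

```text
26.3833 [0.6211 0.0064 0.1371] [-6.  -1.1 -7.7] 0.0195
[[  3   9  16  10  11   0  32  27  51 124 137]
 [255   0  15  17  18  70 135 135  78 137 133]
 [157  84   9  12  11 143 132 130  77 134 132]
 [106  91   2   0   9  43  74   1  44 134 134]
 [106 118  65   0   9   2   9   0  76 138 129]
 [105 108 117  80  53  33  67  49 116 132 132]]
172 [140 133 135 134 102 109 104 146 139 132 133 133 134  96]
173 [ 75  99 109 112  98 106 101 139 131 118 255 255 255 255]
174 [132 132 134 140 139 100  96 222 255 254 244 245 246 255]
175 [255 255 255 255 134 101  89 239 255 255 255 255 255 255]
176 [255 255 255 255 141  99  94 246 255 255 227 231 230 182]
177 [255 255 255 255 143 101  97 199 128 125 132 124 140 141]
178 [229 175 125 130 109 104 104 146 148 143 144 146 141 151]
179 [129 129 143 142 110 104  99 148 144 148 146 151 147 127]
180 [143 146 138 151 117 109 105 147 148 145 145 142 146 112]
181 [138 146 147 150 118 109 106 146 146 141 138 146 150 115]
182 [146 144 151 149 116 101 103 146 142 143 142 144 150 108]
183 [149 151 121 118  89 108 106 155 143 147 145 143 152 105]
184 [148 124  93 205 158 112 105 147 148 145 148 144 151 108]
185 [114 113 160 157  92 101 104 166 141 145 143 145 149 107]
```

```bash
python3 -c "
from bench import *; print(close_job())"
```

```text
the job is handed in; nothing more can be done
None
```

The job is handed in at about 26 s of the 64 s. The larger bearing is in the seat and released. The keeper is shut against its stop, and the gripper is holding the cam lever upright by its knob.

- **Bearing:** the picture after release showed it lying flat in the seat. It went in with no contact force.
- **Keeper:** it stopped hard, with about 8 N of resistance and the post 24–25 mm from the seat axis. Pictures afterwards show it still shut.
- **Lever:** from the bar's edges in the side picture it is within about 0.01–0.02 rad of vertical, possibly slightly short. Its pixels did not change over the last 4 s of holding, and the wrist force stayed under about 10 N.
- **Weak point, the knob grip:** the knob slipped between the pads while it was raised. My first "top" position was therefore about 0.09 rad short by the picture, and I corrected it by moving a further 11 mm or so. The pads now sit about 12–15 mm behind the knob's centre, so only their front part holds it, though it held steadily.
- **Other checks:** my last picture was refused because I had used all 12 views, so the final check was by pixel values only. The arm was never moved to the small bearing, jar, pliers or bottle, but I did not re-measure them at the end.

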